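Tighten the cup's plinth nut with the long T-handled socket

TASK

The club cup has come loose on its plinth. It lies upside down in its case: take the taller T-handled socket wrench from the wooden stand, lower it into the plinth's bore, feel it fully home over the nut at the bottom without knocking, jamming or heavy pressing, and tighten clockwise (seen from above) until the nut is snug, about 0.6 N m and not much more. Then draw the wrench out, set it softly back upright in its own hole in the stand and let go, leaving the small wrench, mug, can and gift where they are.

Things in the scene. Friction and masses are not known exactly. Their poses are not given: they have to be found in the camera images.
- trophy: Silver two-handled cup standing upside down in the fitted liner of a square wooden case (200 x 200 mm, 46 mm high), fixed to the table. Origin at the centre of the case's underside; z up. It carries the stud, washer and nut inside the plinth.
- plinth: Turned dark wood plinth of the cup, cork-faced foot up, upside down on top of it, fixed: 98 mm diameter at its top (the plinth's foot, z 200 mm above the table), 82 mm high, underside at 118 mm. A vertical bore, 40 mm diameter and 75 mm deep, is open at the top; origin on the bore's axis at the plinth's lower face, z up.
- bore_mouth (a point): Centre of the bore's round opening, level with the plinth's top face, 200 mm above the table; z along the bore, up.
- nut_place (a point): On the bore's axis at the top of the steel nut, 61 mm below the mouth. Nut 12 mm high: lower 9 mm a hexagon 22 mm across flats, top 3 mm a round cone (22 to 18 mm diameter) that centres a socket; flats at an unmeasured angle. Under it a washer (37 mm, 2 mm thick) on the bore's floor; the stud stands 6.5 mm above it. Clockwise from above it runs 0.35 to 0.9 rad lightly (0.1 N m), then seats.
- nut_draw (a joint): How far (rad) the nut has turned clockwise since it came hard against its washer; 0 until then. Turning it on from there takes 0.5 N m at once and 1.0 N m more per rad, so it is felt as a clear step; just after a turn stops, 0.1 to 0.25 N m less is felt. It stays where it is left. Snug is 0.05 to 0.5 rad; past 0.5 rad (1.0 N m) the plinth splits.
- wrench: Taller T-handled socket wrench, loose, 300 g, 130 mm long. Origin at the centre of its lower end (socket rim), z up the shaft, x along the T-bar. Socket 33 mm outside, 42 mm long, hex hole 23.2 mm across flats, 25 mm deep, flats facing +-x. Shaft 13 mm. Flat-sided T-grip 100 (x) x 18 (y) x 26 mm, 104 to 130 mm up. Home on the nut, its rim rests on the washer, 12 mm below nut_place.
- wrench_grip (a point): Centre of the wrench's T-grip, 117 mm above the wrench's rim; x along the T-bar, y across its 18 mm thickness.
- stand: Light wooden bench stand, 85 x 200 x 55 mm, fixed. Two round holes of 40 mm diameter and 45 mm depth (floor 10 mm above the table), at y = -55 and +55 mm; origin at the centre of its underside, long side along y. Each wrench stands loosely upright in one hole with its T-bar roughly along the stand's x.
- stand_hole0 (a point): Centre of the mouth of the stand's hole at its y = -55 mm, 55 mm above the table. The wrench starts in this hole or in the other.
- stand_hole1 (a point): Centre of the mouth of the stand's hole at its y = +55 mm, 55 mm above the table.
- small_wrench: The smaller T-handled wrench, loose, bystander in the stand's other hole: 105 mm long, 24 mm socket, grip 80 x 16 x 22 mm. Origin at its lower end, z up, x along its T-bar.
- mug: White mug, bystander, 80 mm diameter, 95 mm high, origin at the centre of its underside.
- can: Green drinks can, bystander, 66 mm diameter, 115 mm high, origin at the centre of its underside.
- gift: Blue gift box with paper ribbon, bystander, 100 x 150 x 50 mm, origin at the centre of its underside.
Mind the look-alikes: they are no part of the job. Of the things that look like the stand, the middle-sized one is meant. What is shaped like the wrench but red is not meant.

How it is judged:
On the way, in this order (a step that is already met when the one before it is completed fails the run):
1. the wrench is fully home over the nut: its rim at least 10 mm below the nut's top, on the bore's axis within 3 mm, upright (z of wrench in the frame of nut_place below -0.01 m and horizontal distance between wrench and nut_place below 0.003 m and angle between wrench's own z axis and vertical below 0.1 rad), for 0.2 s.
2. with the wrench still home, the nut is drawn up snug (value of joint nut_draw above 0.05 rad and z of wrench in the frame of nut_place below -0.008 m), for 0.1 s.
At the end, for the whole second after the job is handed in: The nut is snug (nut_draw between 0.05 and 0.5 rad), and the tall wrench stands released, at rest and upright (within 0.15 rad) in its hole in the stand, its rim within 8 mm of the hole's axis and on the hole's floor (within 4 mm) (value of joint nut_draw between 0.05 and 0.5 rad and (horizontal distance between wrench and stand_hole0 below 0.008 m or horizontal distance between wrench and stand_hole1 below 0.008 m) and z of wrench in the frame of stand below 0.014 m and angle between wrench's own z axis and vertical below 0.15 rad and linear speed of wrench below 0.02 m/s and contact force between the fingers and wrench below 0.1 N); the robot touches nothing.
It fails at once if the nut is overtightened (drawn more than 0.5 rad, 1.0 N m), which splits the plinth (value of joint nut_draw above 0.5 rad).
It fails at once if the wrench knocks or jams against the plinth with more than 25 N, or the robot itself pushes on the plinth, cup or case with more than 10 N (contact force between wrench and plinth above 25 N or contact force between the arm and plinth above 10 N or contact force between the arm and trophy above 10 N).
It fails at once if the wrench is pressed down on the top of the nut (rim less than 4.5 mm below it, so not over the flats) with more than 60 N (contact force between wrench and trophy above 60 N and z of wrench in the frame of nut_place above -0.0045 m).
It fails at once if the wrench is dropped or rammed into the stand (over 60 N) (contact force between wrench and stand above 60 N).
It fails at once if the small wrench is moved more than 15 mm or tipped, or the mug, can or gift is moved more than 20 mm (distance of small_wrench from where it was at the start of the episode above 0.015 m or angle between small_wrench's own z axis and vertical above 0.3 rad or distance of any of mug, can, gift from where it was at the start of the episode above 0.02 m).
It also fails if it takes over 72 s, if anything falls off the work surface, if the arm or the gripper's body presses on something with over 40 N, if the wrist force passes 120 N, or if a joint passes its speed limit or range.

ROBOT

A 6-joint arm with a two-finger parallel gripper is mounted at the origin on the work surface. World frame = base frame: x ahead of the robot, y to its left, z up, the work surface at z = 0. Lengths are in m, angles in rad, forces in N, time in s.
With the tool pointing down it reaches from about 0.35 to 0.775 m from the base axis. Payload 5.5 kg.
Tool frame: the origin (TCP) lies at the very end of the fingers, on their centre line; the grasp point (between the pads) lies 19 mm behind it; z points along the fingers, y is the line along which they close (so a half turn about z gives the same grasp; the last joint's range is limited). The gripper opens to 85 mm and grips with 20 to 120 N. Pads are 22 mm wide; open, the fingers measure 114 mm over their backs; the gripper's body (76 mm by 85 mm) begins 54 mm behind the grasp point. The pads swing forward as they close: fully open they stand 13 mm farther back than shut.
Start: joints at [-1.24, 0.313, 0.046, 1.304, 0, 1.431], TCP at [0.261, -0.512, 0.231] pointing down, gripper open.
Joint ranges: [-2.76, 2.76], [-0.86, 1.69], [-1.03, 1.26], [-2.2, 2.34], [-1.47, 1.5], [-3.14, 3.14]. Speed limits (rad/s): [2.57, 2.57, 3.14, 3.14, 3.14, 3.14].

INTERFACE

Orientations are given as a unit quaternion [w, x, y, z].
In Python, from workcell import env, cams, ticket, spotter gives the robot as it stands.
- The arm moves only by the tool jog_arm, never from a script. Its argument "increments" is a list that holds one entry, the list of rows, each a list of 7 numbers: the shift along the tool's x, y, z in units of 0.25 m (1.0 is 0.25 m), then the turn, a rotation vector about the tool's x, y, z in units of 180 degrees (1.0 is 180 degrees), then the closure in counts, from 0 (fully open) to 255 (shut). A call has 1 to 20 rows; each row shifts and turns the commanded pose from where the row before left it, along the tool's axes as they then stand; what a row does not reach is not made up. A row lasts 1/10 s, in which the tool goes at most 50 mm and 8.59 degrees, less where a joint would pass 70% of its speed; a pose out of reach is approached as far as the arm can. A call with a number of a shift or a turn outside -1 to 1 is refused whole. A call with a gripper value outside its range is refused whole. The fingers move at their own pace and stop on an object; "force" is the grip in N (left out, the last holds). Time passes only in rows, so rows that do not move let the fingers close. It gives the time, the measured TCP pose, the force, the opening and the grip force at its end, in the units of the state.
- env.get_state(): the state, without advancing time (a new reading comes with each control period).
- cams.read_camera(name): name is "scene" or "top"; returns a dict with "pixels" (480x640x3 uint8, red, green, blue), "fx", "fy", "cx", "cy" (pixels), "xyz" and "attitude" of the camera in the world. Camera axes: x right, y down, z forward; pixel columns grow to the right and rows downward; lengths in m; the calibration is good to about 2 mm. A picture is of the moment at which its call begins. There is no depth.
- ticket.hand_in(): hands the job in; it is judged then, once.
Trained networks look in the newest picture that a camera, given by its name, has taken for a name from the list of things; names that differ only in an ending like _2 or _b are one class to them, and where a whole thing is asked for, a point or a joint stands for the part that bears it (a point fixed in the world has none). Each returns a list of dicts, best first, with "conf" (0 to 1); they miss things now and then, are a little off and sometimes report something else, mostly with a low value. They report only what shows in the picture. A call takes as long as a camera call. They do not tell look-alikes from the thing itself.
- spotter.find_in(target, camera): "uv" ([column, row] in pixels, amid what is visible of it).
- spotter.cut_out(target, camera): "region" (480x640 bool, what is visible of it) and "uv" ([column, row] in pixels, amid what is visible of it).
- spotter.landmark_of(target, camera): "uv" ([column, row] in pixels: a listed point, or the origin of a listed thing).
The state is a dict: "clock": time; "joint_pos": joint angles; "qvel": joint speeds; "tau": joint torques, N m; "tcp_pos": TCP position; "orientation": TCP orientation; "wrist_force": force on the tool from outside, world axes, zero at the start; "ft_torque": the same for the moment, N m; "finger_gap": finger opening in m; "grip_force": force on a finger pad.
Only numpy, scipy, OpenCV 4.12 (cv2) and the standard library are available. Lean on these libraries where they do the work, as an engineer would, in place of code of your own. Each camera call takes 0.05 s, during which the arm holds its last target. There are 200 camera calls.

## Working session

There is one attempt and no reset: what is moved stays moved. The work goes in short steps, Python scripts to look and compute and a tool call to move; the robot and the scene stay as the last step left them, time stands still between calls to the robot, and variables do not carry over. Pictures are saved under pics/ and viewed, at most 10 in all, crops included, and the job is handed in when it is done.

Besides the shell and the picture viewer there is one more tool, called after "Emit:" as name(argument=value, ...) on one line, values as JSON. jog_arm: Moves the arm, as the interface text tells. Shifts and turns lie within -1 to 1; 1 stands for 0.25 m of shift or 180 degrees of turn. Its arguments: {"type":"object","properties":{"increments":{"type":"array"},"force":{"type":"number"}},"required":["increments"]}

```bash
mkdir -p pics; ls; cat > h.py <<'E'
import numpy as np, cv2
from scipy.spatial.transform import Rotation as R
from workcell import env, cams, ticket, spotter
def cam(n): return cams.read_camera(n)
def RR(c):
    q=np.array(c['attitude'],float); return R.from_quat(q[[1,2,3,0]]).as_matrix()
def ray(c,uv):
    d=RR(c)@np.array([(uv[0]-c['cx'])/c['fx'],(uv[1]-c['cy'])/c['fy'],1]); return np.array(c['xyz']),d
def atz(c,uv,z):
    o,d=ray(c,uv); return o+d*(z-o[2])/d[2]
def proj(c,p):
    v=RR(c).T@(np.array(p)-np.array(c['xyz'])); return [c['fx']*v[0]/v[2]+c['cx'],c['fy']*v[1]/v[2]+c['cy']]
def tri(c1,u1,c2,u2):
    o1,d1=ray(c1,u1);o2,d2=ray(c2,u2);d1/=np.linalg.norm(d1);d2/=np.linalg.norm(d2)
    t=np.linalg.lstsq(np.c_[d1,-d2],o2-o1,rcond=None)[0]
    a,b=o1+t[0]*d1,o2+t[1]*d2; return (a+b)/2,np.linalg.norm(a-b)
E
python3 - <<'E'
from h import *
np.set_printoptions(precision=3,suppress=True)
C={}
for n in('top','scene'):
    c=C[n]=cam(n); cv2.imwrite(f'pics/{n}0.png',c['pixels'][:,:,::-1]); print(n,c['fx'],c['xyz'],RR(c)[:,2])
    for t in 'wrench_grip stand_hole0 stand_hole1 bore_mouth'.split():
        z={'wrench_grip':.127,'bore_mouth':.2}.get(t,.055)
        for r in spotter.landmark_of(t,n)[:4]: print(t,np.round(r['uv']),round(r['conf'],2),atz(c,r['uv'],z))
    for t in 'wrench small_wrench stand mug can gift trophy'.split():
        print(t,[(np.round(r['uv']).tolist(),round(r['conf'],2)) for r in spotter.find_in(t,n)[:5]])
print(env.get_state())
E
```

```text
pics
top 469.56428325436804 [ 0.392 -0.037  1.068] [ 0.157 -0.013 -0.988]
wrench_grip [408. 233.] 0.55 [ 0.547 -0.245  0.127]
stand_hole0 [331. 299.] 0.95 [ 0.412 -0.093  0.055]
stand_hole0 [363. 310.] 0.93 [ 0.39  -0.162  0.055]
stand_hole0 [502. 350.] 0.92 [ 0.311 -0.456  0.055]
stand_hole0 [404. 237.] 0.72 [ 0.549 -0.252  0.055]
stand_hole1 [331. 299.] 0.95 [ 0.412 -0.093  0.055]
stand_hole1 [363. 310.] 0.93 [ 0.39  -0.162  0.055]
stand_hole1 [502. 350.] 0.92 [ 0.311 -0.456  0.055]
stand_hole1 [404. 237.] 0.72 [ 0.549 -0.252  0.055]
bore_mouth [203. 214.] 0.96 [0.565 0.157 0.2  ]
wrench [([471.0, 243.0], 0.75), ([409.0, 236.0], 0.61)]
small_wrench [([354.0, 236.0], 0.7)]
stand [([372.0, 239.0], 0.98), ([463.0, 353.0], 0.84), ([350.0, 307.0], 0.62)]
mug [([372.0, 238.0], 0.71)]
can [([370.0, 156.0], 0.91)]
gift [([206.0, 145.0], 0.96)]
trophy [([232.0, 243.0], 0.68)]
scene 620.6273060883796 [1.351 0.135 1.038] [-0.667 -0.163 -0.727]
wrench_grip [232. 238.] 0.73 [ 0.544 -0.249  0.127]
wrench_grip [175. 226.] 0.7 [ 0.543 -0.376  0.127]
stand_hole0 [323. 235.] 0.96 [ 0.418 -0.09   0.0
[... 567 characters left out ...]
311.0, 236.0], 0.73), ([262.0, 277.0], 0.55)]
mug [([332.0, 366.0], 0.74), ([262.0, 280.0], 0.68)]
can [([238.0, 338.0], 0.9)]
gift [([422.0, 409.0], 0.76)]
trophy [([420.0, 326.0], 0.62), ([231.0, 246.0], 0.25), ([332.0, 367.0], 0.22)]
{'clock': 1.2, 'joint_pos': array([-1.24 ,  0.313,  0.046,  1.304,  0.   ,  1.431]), 'qvel': array([ 0.   , -0.001, -0.001,  0.001,  0.002,  0.   ]), 'tau': array([  0.002, -48.048,  29.881,   0.   ,  -0.   ,   0.   ]), 'tcp_pos': array([ 0.261, -0.513,  0.231]), 'orientation': array([0.   , 0.972, 0.233, 0.   ]), 'wrist_force': array([ 0.828,  0.079, -0.175]), 'ft_torque': array([ 0.005,  0.028, -0.027]), 'grip_force': 0.0, 'finger_gap': 0.08550155577848358}
```

View pics/top0.png

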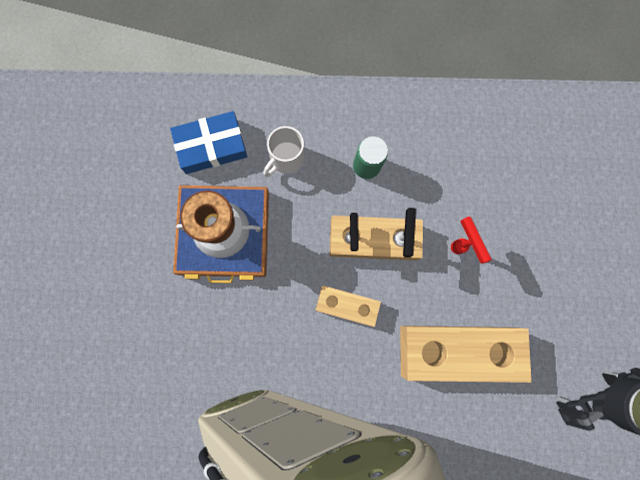

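View pics/scene0.png

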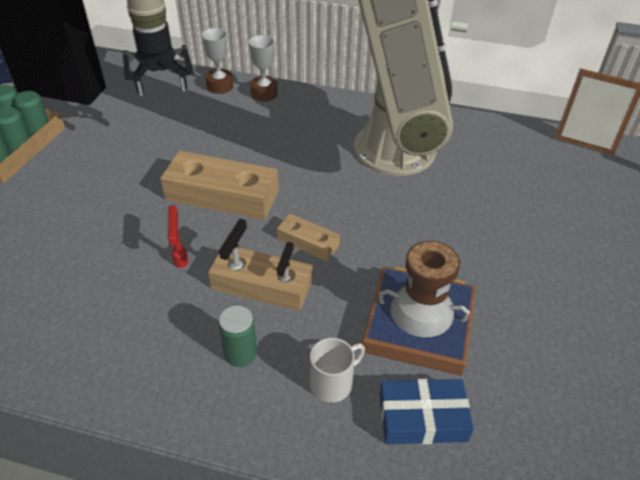

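The tall wrench is the one at top (410,232). The stands are small (350,307), middle (377,238) and large (465,353). The wrench-like things are the small wrench (354,232) and the red one (475,240). I choose the middle stand and its taller black T at (410,232); the bore is at (208,216). Next I check this in one close crop and measure.

```bash
python3 - <<'E'
from h import *
np.set_printoptions(precision=4,suppress=True)
T=cam('top');S=cam('scene')
im={}
for n,c in(('top',T),('scene',S)):
    p=c['pixels'][:,:,::-1].copy(); im[n]=p
# candidate bars by darkness in top
g=T['pixels'].max(2)
for nm,(x0,x1,y0,y1) in dict(tall=(395,425,200,265),small=(342,366,205,258)).items():
    m=(g[y0:y1,x0:x1]<28).astype(np.uint8); 
    k,l,s,ce=cv2.connectedComponentsWithStats(m); i=1+s[1:,4].argmax()
    pts=np.argwhere(l==i)[:,::-1]+[x0,y0]
    r=cv2.minAreaRect(pts.astype(np.float32)); b=cv2.boxPoints(r)
    z=.138 if nm=='tall' else .113
    B=np.array([atz(T,q,z) for q in b]); print(nm,r,B,atz(T,r[0],z))
    cv2.polylines(im['top'],[b.astype(int)],1,(0,255,0),1)
for p,col in(((.546,-.247,.14),(0,0,255)),((.565,.157,.2),(0,255,255))):
    for n,c in(('top',T),('scene',S)):
        u=proj(c,p); cv2.drawMarker(im[n],tuple(np.round(u).astype(int)),col,0,6,1); print(n,p,u)
a=cv2.resize(im['top'][190:275,320:500],None,fx=4,fy=4)
b=cv2.resize(im['top'][180:255,175:255],None,fx=4,fy=4)
d=cv2.resize(im['scene'][230:300,395:475],None,fx=4,fy=4)
o=np.zeros((340+300,720,3),np.uint8)[:600+40]; o[:340,:720]=a
o=np.zeros((600,720,3),np.uint8); a=cv2.resize(a,(720,300),interpolation=cv2.INTER_AREA) if 0 else a[:300]
o[:300]=a; o[300:,:320]=b; o[300:580,360:680]=d
cv2.imwrite('pics/crop1.png',o)
for t in('stand','plinth'):
  for n in('top','scene'):
    for r in spotter.cut_out(t,n)[:3]:
        m=r['region'].astype(np.uint8); cn=max(cv2.findContours(m,0,1)[0],key=cv2.contourArea); print(t,n,r['conf'],m.sum(),cv2.minAreaRect(cn))
E
```

```text
tall ((404.0, 244.0), (8.0, 0.0), -90.0) [[ 0.514  -0.2334  0.138 ]
 [ 0.514  -0.2334  0.138 ]
 [ 0.5302 -0.2337  0.138 ]
 [ 0.5302 -0.2337  0.138 ]] [ 0.5221 -0.2335  0.138 ]
small ((352.91180419921875, 249.8529510498047), (4.123105525970459, 0.7276068925857544), 14.03624439239502) [[ 0.5121 -0.1292  0.113 ]
 [ 0.5136 -0.1295  0.113 ]
 [ 0.5116 -0.1378  0.113 ]
 [ 0.5101 -0.1374  0.113 ]] [ 0.5118 -0.1335  0.113 ]
top (0.546, -0.247, 0.14) [np.float64(410.6837079917815), np.float64(232.19006200737053)]
scene (0.546, -0.247, 0.14) [np.float64(232.28254302860884), np.float64(234.31498175439944)]
top (0.565, 0.157, 0.2) [np.float64(203.1880656467098), np.float64(213.68621510142128)]
scene (0.565, 0.157, 0.2) [np.float64(435.15688141867344), np.float64(261.84900854989)]
stand top 0.83 2832 ((376.42474365234375, 238.15567016601562), (92.8586654663086, 41.23015594482422), 2.6025619506835938)
stand top 0.83 6974 ((465.46405029296875, 354.43658447265625), (132.3086700439453, 55.93252944946289), 1.432096242904663)
stand top 0.56 1484 ((348.456787109375, 306.36236572265625), (59.959999084472656, 25.8799991607666), 16.260204315185547)
stand scene 0.9 1630 ((307.0591125488281, 236.45960998535156), (62.52678298950195, 29.028539657592773), 24.676864624023438)
stand scene 0.67 3897 ((259.7353210449219, 276.558837890625), (102.10749816894531, 47.77951431274414), 14.03624439239502)
stand scene 0.64 5687 ((218.80770874023438, 183.9615478515625), (117.66968536376953, 52.55913162231445), 11.309932708740234)
plinth top 0.83 2145 ((207.5, 217.0), (52.0, 53.0), 90.0)
plinth scene 0.94 2768 ((432.0, 272.5), (63.0, 54.0), 90.0)
plinth scene 0.51 4016 ((260.0364990234375, 276.8503723144531), (102.93376159667969, 48.173187255859375), 13.706960678100586)
```

View pics/crop1.png

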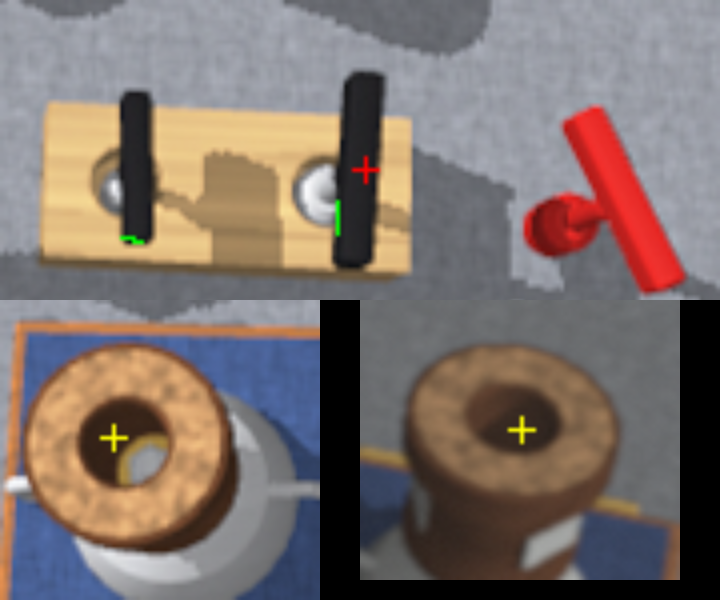

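The crop confirms the tall black wrench in the middle stand, with its bar at (409,232) and the shiny socket in the right-hand hole. The yellow guess for the bore is about 2–3 px off the true centre, near (206,215.5), so I fit the cork rim and the bars.

```bash
python3 - <<'E'
from h import *
np.set_printoptions(precision=4,suppress=True)
T=cam('top');S=cam('scene')
def big(m,off):
    k,l,s,ce=cv2.connectedComponentsWithStats(m.astype(np.uint8)); i=1+s[1:,4].argmax(); return (l==i).astype(np.uint8)
E={}
for n,c,(x0,x1,y0,y1) in(('top',T,(178,238,186,240)),('scene',S,(400,470,235,300))):
    p=c['pixels'][y0:y1,x0:x1].astype(int); m=(p[...,0]>115)&(p[...,0]-p[...,2]>35) if n=='top' else (p[...,0]>85)&(p[...,0]-p[...,2]>22)
    m=cv2.morphologyEx(big(m,0),cv2.MORPH_CLOSE,np.ones((3,3),np.uint8))
    cs,h=cv2.findContours(m,cv2.RETR_CCOMP,cv2.CHAIN_APPROX_NONE)
    for q in sorted(cs,key=len)[-2:]:
        e=cv2.fitEllipse(q); u=np.array(e[0])+[x0,y0]; print(n,len(q),u,e[1],atz(c,u,.2))
B={}
for n,c,boxes in(('top',T,dict(tall=(395,425,200,265),small=(344,364,205,258))),('scene',S,dict(tall=(215,250,215,262)))):
  for nm,(x0,x1,y0,y1) in boxes.items():
    m=big(c['pixels'][y0:y1,x0:x1].max(2)<75,0); pts=np.argwhere(m)[:,::-1]+[x0,y0]
    r=cv2.minAreaRect(pts.astype(np.float32)); z=.127 if nm=='tall' else .104
    b=cv2.boxPoints(r); b=b[np.argsort(b[:,1])]; e=[(b[0]+b[1])/2,(b[2]+b[3])/2]
    w=np.array([atz(c,q,z) for q in e]); d=w[0]-w[1]; print(n,nm,m.sum(),r,atz(c,r[0],z),'len',np.linalg.norm(d),'ang',np.degrees(np.arctan2(d[1],d[0])))
# stand edges: project model
for n,c,(x0,x1,y0,y1) in(('top',T,(325,430,205,270)),):
    p=c['pixels'][y0:y1,x0:x1].astype(int); m=big((p[...,0]>170)&(p[...,0]-p[...,2]>40),0)
    pts=np.argwhere(m)[:,::-1]+[x0,y0]; r=cv2.minAreaRect(pts.astype(np.float32)); b=cv2.boxPoints(r)
    print(r,np.array([atz(c,q,.055) for q in b]),atz(c,r[0],.055))
for p in ((.543,-.252,.055),): print(proj(T,p),proj(S,p))
E
```

```text
top 65 [203.8691 213.9056] (18.3499755859375, 25.069828033447266) [0.5646 0.1557 0.2   ]
top 142 [205.4782 215.2214] (47.89708709716797, 50.15944290161133) [0.5621 0.1526 0.2   ]
scene 57 [433.7673 259.7315] (17.3549861907959, 22.952932357788086) [0.5605 0.1539 0.2   ]
scene 171 [436.405  262.4455] (37.04792022705078, 63.69631576538086) [0.5658 0.1594 0.2   ]
top tall 475 ((408.890869140625, 232.0279083251953), (10.045833587646484, 48.51924133300781), 4.085616588592529) [ 0.5484 -0.2463  0.127 ] len 0.10049349423036172 ang -5.114454727874841
top small 292 ((354.0, 231.5), (37.0, 8.0), 90.0) [ 0.5515 -0.1367  0.104 ] len 0.07816222451150759 ang -0.02939710997703702
scene tall 514 ((232.40606689453125, 239.76446533203125), (14.78409194946289, 46.77149200439453), 36.25383758544922) [ 0.5488 -0.2469  0.127 ] len 0.11635404585989212 ang 171.7807620643138
((366.7331848144531, 235.83665466308594), (73.55811309814453, 38.75159454345703), 2.862405300140381) [[ 0.5107 -0.0874  0.055 ]
 [ 0.5964 -0.091   0.055 ]
 [ 0.5909 -0.2531  0.055 ]
 [ 0.5051 -0.2473  0.055 ]] [ 0.5505 -0.1696  0.055 ]
[np.float64(404.33308521397385), np.float64(239.81428987960575)] [np.float64(233.99272691585477), np.float64(260.9119442178376)]
```

Emit:
jog_arm(increments=[[[0.125,-0.036,0,0,0,0,0],[0.125,-0.036,0,0,0,0,0],[0.125,-0.036,0,0,0,0,0],[0.125,-0.036,0,0,0,0,0],[0.125,-0.036,0,0,0,0,0],[0.125,-0.036,0,0,0,0,0],[0.125,-0.036,0,0,0,0,0],[0.125,-0.036,0,0,0,0,0],[0.125,-0.036,0,0,0,0,0],[0.125,-0.036,0,0,0,0,0],[0.125,-0.036,0,0,0,0,0],[0.125,-0.036,0,0,0,0,0],[0,0,0,0,0,0,0]]])

```text
clock: 2.9
tcp_pos: [0.5483, -0.2435, 0.231]
orientation: [-0.0, 0.972, 0.235, 0.0]
wrist_force: [0.5, 0.3, -1.1]
finger_gap: 0.0857
grip_force: 0.0
```

Emit:
jog_arm(increments=[[[0,0,0,0,0,-0.043,0],[0,0,0,0,0,-0.043,0],[0,0,0,0,0,-0.043,0],[0,0,0,0,0,-0.043,0],[0,0,0,0,0,-0.043,0],[0,0,0,0,0,-0.043,0],[0,0,0,0,0,-0.043,0],[0,0,0,0,0,-0.043,0],[0,0,0,0,0,-0.043,0],[0,0,0,0,0,-0.043,0],[0,0,0,0,0,-0.043,0],[0,0,0,0,0,-0.043,0],[0,0,0,0,0,-0.043,0],[0,0,0,0,0,-0.043,0],[0,0,0,0,0,-0.043,0],[0,0,0,0,0,-0.043,0],[0,0,0,0,0,-0.043,0],[0,0,0,0,0,-0.043,0],[0,0,0,0,0,-0.043,0],[0,0,0,0,0,0,0]]])

```text
clock: 4.9
tcp_pos: [0.5456, -0.2466, 0.2313]
orientation: [-0.0, 0.052, 0.999, -0.0]
wrist_force: [0.3, 0.1, 0.2]
finger_gap: 0.0857
grip_force: 0.0
```

```bash
cat >> h.py <<'E'
def need(p,yaw):
    s=env.get_state(); q=np.array(s['orientation']); M=R.from_quat(q[[1,2,3,0]])
    Tg=R.from_matrix(np.array([[np.cos(yaw),np.sin(yaw),0],[np.sin(yaw),-np.cos(yaw),0],[0,0,-1]]))
    x=M.as_matrix()[:,0]
    print('t',round(s['clock'],2),'tcp',s['tcp_pos'],'yaw',np.degrees(np.arctan2(x[1],x[0])),'q6',s['joint_pos'][5],'gap',s['finger_gap'],'F',s['wrist_force'],'M',s['ft_torque'])
    print('shift',M.inv().apply(np.array(p)-s['tcp_pos'])/.25,'turn',(M.inv()*Tg).as_rotvec()/np.pi)
E
python3 - <<'E'
from h import *
np.set_printoptions(precision=4,suppress=True)
need((.5475,-.2465,.108),np.radians(175))
c=cam('scene');cv2.imwrite('pics/s2.png',cv2.resize(c['pixels'][130:310,140:380,::-1],None,fx=3,fy=3))
E
```

```text
t 4.9 tcp [ 0.5456 -0.2466  0.2313] yaw 174.01946647822706 q6 -0.45406194681766343 gap 0.08571827942328802 F [0.2779 0.0613 0.2432] M [-0.0479 -0.0661  0.0633]
shift [-0.0077  0.0014  0.4933] turn [-0.0001 -0.0001 -0.0054]
```

View pics/s2.png

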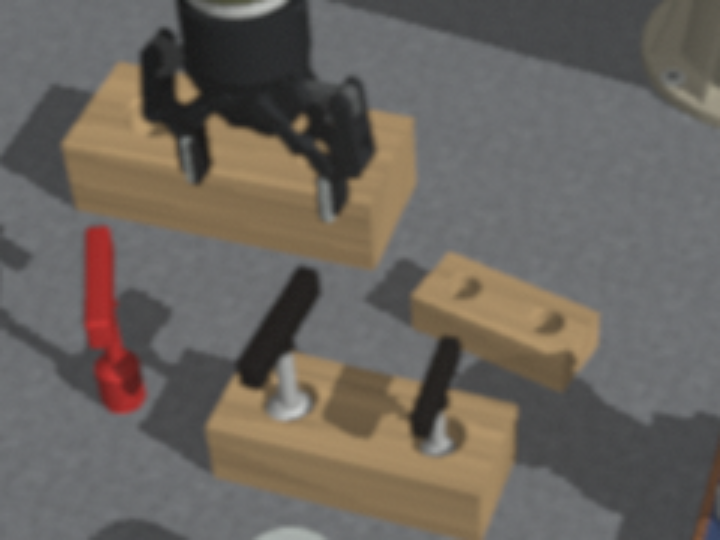

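The fingers straddle the tall bar, which runs from about (245,375) to (310,275) in the crop. I go down and grip.

Emit:
jog_arm(increments=[[[-0.008,0.001,0.049,0,0,-0.005,0],[0,0,0.05,0,0,0,0],[0,0,0.05,0,0,0,0],[0,0,0.05,0,0,0,0],[0,0,0.05,0,0,0,0],[0,0,0.05,0,0,0,0],[0,0,0.05,0,0,0,0],[0,0,0.05,0,0,0,0],[0,0,0.05,0,0,0,0],[0,0,0.045,0,0,0,0],[0,0,0,0,0,0,0]]], force=40)

```text
clock: 6.05
tcp_pos: [0.547, -0.2455, 0.1057]
orientation: [-0.001, 0.044, 0.999, 0.001]
wrist_force: [-0.1, -0.7, -0.4]
finger_gap: 0.0854
grip_force: 0.0
```

Emit:
jog_arm(increments=[[[0,0,0,0,0,0,100],[0,0,0,0,0,0,150],[0,0,0,0,0,0,180],[0,0,0,0,0,0,200],[0,0,0,0,0,0,255],[0,0,0,0,0,0,255],[0,0,0,0,0,0,255],[0,0,0,0,0,0,255],[0,0,0,0,0,0,255]]], force=40)

```text
clock: 6.95
tcp_pos: [0.5484, -0.2464, 0.1084]
orientation: [0.0, 0.044, 0.999, -0.0]
wrist_force: [-0.1, -0.9, 5.0]
finger_gap: 0.0173
grip_force: 40.5
```

```bash
python3 - <<'E'
from h import *
np.set_printoptions(precision=4,suppress=True)
need((.5475,-.2465,.2),np.radians(175))
E
```

```text
t 6.95 tcp [ 0.5484 -0.2464  0.1084] yaw 174.93077887417786 q6 -0.4671892274860101 gap 0.017325141035889575 F [-0.1295 -0.9491  5.0143] M [-0.1313  0.1335  0.0096]
shift [ 0.0031 -0.0009 -0.3666] turn [-0.0002  0.0003 -0.0004]
```

Emit:
jog_arm(increments=[[[0,0,0,0,0,0,255],[0,0,0,0,0,0,255],[0,0,-0.02,0,0,0,255],[0,0,-0.04,0,0,0,255],[0,0,-0.06,0,0,0,255],[0,0,-0.06,0,0,0,255],[0,0,-0.06,0,0,0,255],[0,0,-0.06,0,0,0,255],[0,0,-0.06,0,0,0,255],[0,0,-0.06,0,0,0,255],[0,0,-0.06,0,0,0,255],[0,0,-0.08,0,0,0,255],[0,0,-0.08,0,0,0,255],[0,0,-0.08,0,0,0,255],[0,0,-0.08,0,0,0,255],[0,0,-0.06,0,0,0,255],[0,0,0,0,0,0,255],[0,0,0,0,0,0,255]]], force=80)

```text
clock: 8.75
tcp_pos: [0.548, -0.246, 0.3223]
orientation: [-0.0, 0.044, 0.999, 0.0]
wrist_force: [-0.1, -0.0, -4.9]
finger_gap: 0.0169
grip_force: 78.2
```

```bash
python3 - <<'E'
from h import *
np.set_printoptions(precision=4,suppress=True)
need((.5615,.153,.325),np.radians(175))
T=cam('top');S=cam('scene')
for n,c in(('top',T),('scene',S)):
    for t in('wrench','stand_hole0'):
        print(n,t,[(np.round(r['uv'],1).tolist(),round(r['conf'],2)) for r in spotter.landmark_of(t,n)[:4]])
o=np.zeros((600,800,3),np.uint8)
o[:540,:400]=cv2.resize(S['pixels'][105:285,160:293,::-1],(400,540))
o[:480,400:]=cv2.resize(T['pixels'][180:300,370:470,::-1],(400,480))
cv2.imwrite('pics/l3.png',o)
print(proj(S,(.5484,-.2464,.227)),proj(T,(.5484,-.2464,.227)))
E
```

```text
t 8.75 tcp [ 0.548  -0.246   0.3223] yaw 174.93698372679157 q6 -0.46712488339197666 gap 0.01693481293279699 F [-0.1167 -0.0331 -4.9263] M [0.0488 0.0058 0.0401]
shift [ 0.087   1.5944 -0.0102] turn [ 0.0001 -0.0001 -0.0004]
top wrench [([421.3, 222.6], 0.77)]
top stand_hole0 [([352.3, 232.3], 0.95), ([335.8, 304.8], 0.91), ([402.7, 237.1], 0.85), ([362.9, 309.2], 0.64)]
scene wrench [([228.7, 203.8], 0.98), ([181.3, 261.5], 0.93), ([431.9, 258.4], 0.27), ([284.7, 289.6], 0.16)]
scene stand_hole0 [([192.2, 168.2], 0.89), ([285.0, 274.6], 0.86), ([291.9, 222.5], 0.81), ([246.8, 180.4], 0.74)]
[np.float64(228.2361493540219), np.float64(203.41664272363684)] [np.float64(420.93585920387216), np.float64(223.2501233793077)]
```

View pics/l3.png

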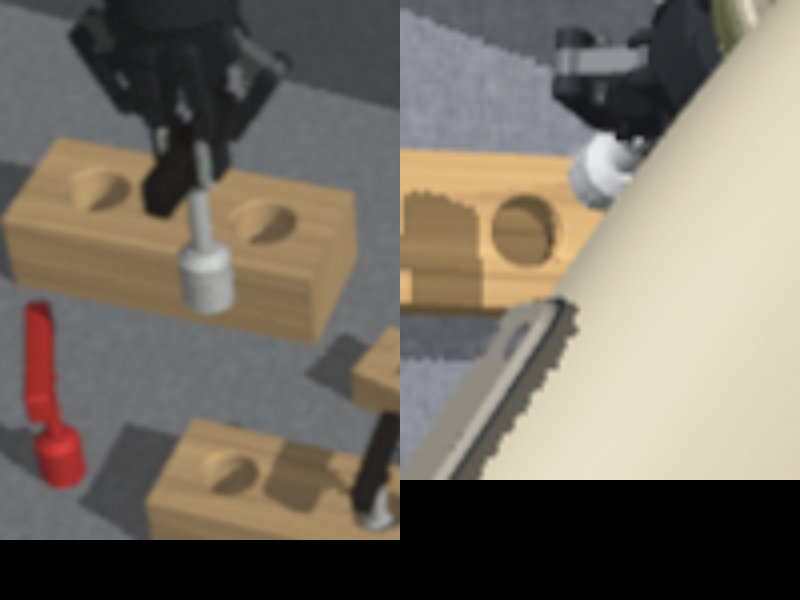

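The wrench hangs upright and its rim is within 0.5 px of the prediction in both views. The empty hole is at top (401,237.5) and scene (237.3,262.7).

Emit:
jog_arm(increments=[[[0.0045,0.04,-0.005,0,0,0,255],[0.0045,0.08,-0.005,0,0,0,255],[0.0045,0.08,-0.005,0,0,0,255],[0.0045,0.08,-0.005,0,0,0,255],[0.0045,0.08,-0.005,0,0,0,255],[0.0045,0.08,0,0,0,0,255],[0.0045,0.08,0,0,0,0,255],[0.0045,0.08,0,0,0,0,255],[0.0045,0.08,0,0,0,0,255],[0.0045,0.08,0,0,0,0,255],[0.0045,0.08,0,0,0,0,255],[0.0045,0.08,0,0,0,0,255],[0.0045,0.08,0,0,0,0,255],[0.0045,0.08,0,0,0,0,255],[0.0045,0.08,0,0,0,0,255],[0.0045,0.08,0,0,0,0,255],[0.0045,0.08,0,0,0,0,255],[0.0045,0.08,0,0,0,0,255],[0.0045,0.08,0,0,0,0,255],[0,0.08,0,0,0,0,255]]])

```text
clock: 11.05
tcp_pos: [0.5605, 0.1458, 0.3292]
orientation: [-0.0, 0.044, 0.999, 0.0]
wrist_force: [0.0, 0.1, -3.1]
finger_gap: 0.0169
grip_force: 78.3
```

Emit:
jog_arm(increments=[[[0,0.03,0,0,0,0,255],[0,0.01,0,0,0,0,255],[0,0,0,0,0,0,255],[0,0,0,0,0,0,255]]])

```text
clock: 11.45
tcp_pos: [0.562, 0.1536, 0.329]
orientation: [-0.0, 0.045, 0.999, -0.0]
wrist_force: [0.7, -0.9, -2.9]
finger_gap: 0.017
grip_force: 78.5
```

```bash
python3 - <<'E'
from h import *
np.set_printoptions(precision=4,suppress=True)
need((.5615,.153,.31),np.radians(175))
T=cam('top');S=cam('scene')
for n,c in(('top',T),('scene',S)):
    for t in('wrench','bore_mouth'):
        print(n,t,[(np.round(r['uv'],1).tolist(),round(r['conf'],2)) for r in spotter.landmark_of(t,n)[:2]])
p=env.get_state()['tcp_pos']-[0,0,.098]; print(p,proj(T,p),proj(S,p))
print('hole',atz(T,(401,237.5),.055),atz(S,(237.3,262.7),.055))
m=T['pixels'][215:260,385:422].astype(int);
o=np.zeros((600,800,3),np.uint8)
o[:560,:400]=cv2.resize(S['pixels'][180:320,385:485,::-1],(400,560))
o[:480,400:]=cv2.resize(T['pixels'][160:280,170:270,::-1],(400,480))
cv2.imwrite('pics/b4.png',o)
E
```

```text
t 11.45 tcp [0.562  0.1536 0.329 ] yaw 174.89870160723655 q6 0.21833773007675242 gap 0.01698943587846045 F [ 0.7107 -0.9355 -2.9446] M [0.0012 0.0267 0.0093]
shift [ 0.0017 -0.0026  0.0762] turn [-0.0001 -0.     -0.0006]
top wrench [([199.3, 211.0], 0.77), ([454.1, 249.1], 0.71)]
top bore_mouth [([204.0, 215.1], 0.64), ([224.2, 231.3], 0.4)]
scene wrench [([181.0, 260.3], 0.95), ([434.0, 245.4], 0.57)]
scene bore_mouth [([433.0, 257.4], 0.8)]
[0.5622 0.1537 0.2311] [np.float64(201.24588358350815), np.float64(211.8327972610193)] [np.float64(436.19849485254565), np.float64(248.73196473362765)]
hole [ 0.548  -0.2448  0.055 ] [ 0.5459 -0.2435  0.055 ]
```

View pics/b4.png

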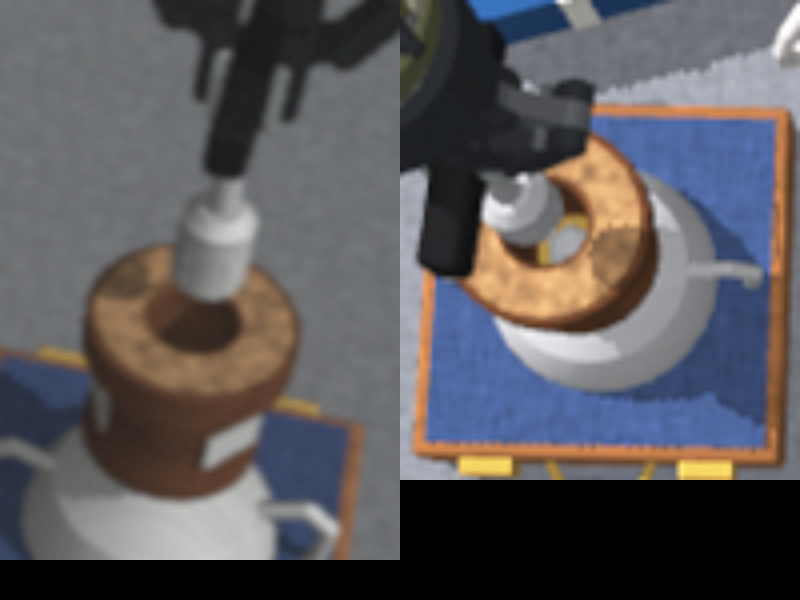

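Rim and bore look nearly aligned: the scene crop shows the bore at (194,318) and the rim at (212,271), which is 31 mm above it. I fit the rim against the bore numerically.

```bash
python3 - <<'E'
from h import *
np.set_printoptions(precision=2,suppress=True)
T=cam('top');S=cam('scene')
a=np.linspace(0,6.2832,120)
def circ(c,p,r): return np.array([proj(c,(p[0]+r*np.cos(t),p[1]+r*np.sin(t),p[2])) for t in a])
# scene: socket edges per row, model edges from circles stacked
p=env.get_state()['tcp_pos']-[0,0,.098]
for row in (228,232,236,240,244):
    l=S['pixels'][row,415:460].astype(int); print(row,415+np.where((l.min(1)>105)&(l.max(1)-l.min(1)<25))[0][[0,-1]] if ((l.min(1)>105)&(l.max(1)-l.min(1)<25)).any() else None)
pts=np.vstack([circ(S,p+[0,0,h],.0165) for h in np.linspace(0,.042,15)])
for row in (228,232,236,240,244):
    q=pts[abs(pts[:,1]-row)<.8]; print('model',row,q[:,0].min(),q[:,0].max())
print('model bottom',pts[:,1].max())
# overlay in both
o=np.zeros((600,800,3),np.uint8)
for i,(c,x0,y0,b) in enumerate(((S,400,205,(.561,.153,.2)),(T,178,185,(.561,.153,.2)))):
    k=8; im=cv2.resize(c['pixels'][y0:y0+75,x0:x0+50,::-1],None,fx=k,fy=k,interpolation=cv2.INTER_CUBIC)
    for P,r,col in((p,.0165,(0,0,255)),(b,.02,(0,255,0)),(b,.049,(255,255,0))):
        cv2.polylines(im,[((circ(c,P,r)-[x0,y0]+.5)*k).astype(int)],1,col,1)
    o[:,400*i:400*i+400]=im
cv2.imwrite('pics/b5.png',o)
E
```

```text
228 [415 459]
232 [415 459]
236 [415 459]
240 [415 459]
244 [435 459]
model 228 431.26190889646034 447.0666322158298
model 232 430.0604756245753 449.5002552179571
model 236 429.2513988019999 449.2112026935322
model 240 428.42133754514725 448.18562322196516
model 244 427.6070796236728 447.2443223416148
model bottom 255.56743328127712
```

View pics/b5.png

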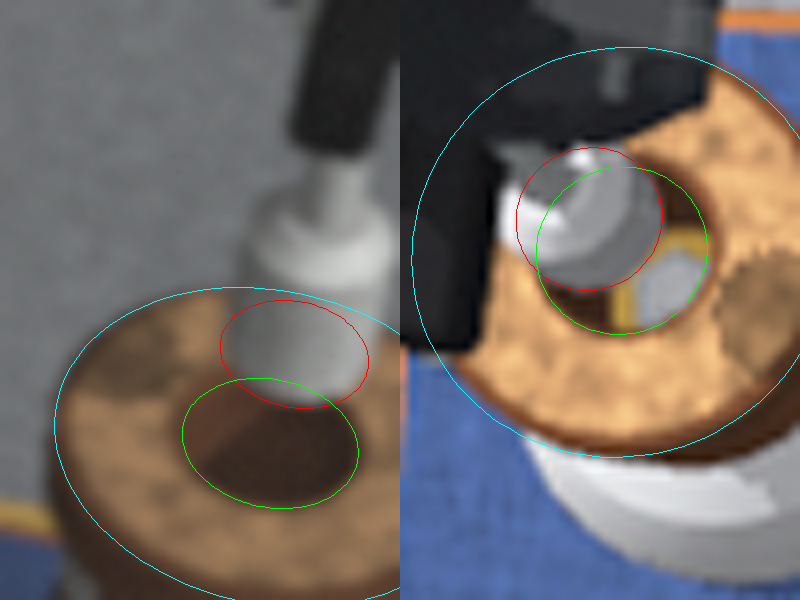

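Emit:
jog_arm(increments=[[[-0.001,-0.011,0,0,0,0,255],[0,0,0.02,0,0,0,255],[0,0,0.03,0,0,0,255],[0,0,0.03,0,0,0,255],[0,0,0.02,0,0,0,255],[0,0,0.012,0,0,0,255],[0,0,0.012,0,0,0,255],[0,0,0.012,0,0,0,255],[0,0,0.012,0,0,0,255],[0,0,0,0,0,0,255]]])

```text
clock: 12.85
tcp_pos: [0.562, 0.1515, 0.2916]
orientation: [-0.0, 0.044, 0.999, -0.0]
wrist_force: [-0.7, 0.5, -3.8]
finger_gap: 0.017
grip_force: 78.5
```

```bash
python3 - <<'E'
from h import *
np.set_printoptions(precision=4,suppress=True)
need((.562,.1508,.248),np.radians(175))
E
```

```text
t 12.85 tcp [0.562  0.1515 0.2916] yaw 174.9345733065124 q6 0.21385016773540946 gap 0.016972620434019325 F [-0.6868  0.4736 -3.8305] M [0.0062 0.0203 0.1198]
shift [-0.0005 -0.0026  0.1746] turn [-0.0001 -0.0001 -0.0004]
```

Emit:
jog_arm(increments=[[[0,-0.001,0.016,0,0,0,255],[0,0,0.016,0,0,0,255],[0,0,0.016,0,0,0,255],[0,0,0.016,0,0,0,255],[0,0,0.016,0,0,0,255],[0,0,0.016,0,0,0,255],[0,0,0.016,0,0,0,255],[0,0,0.016,0,0,0,255],[0,0,0.016,0,0,0,255],[0,0,0.016,0,0,0,255],[0,0,0,0,0,0,255]]])

```text
clock: 13.95
tcp_pos: [0.5617, 0.1512, 0.2513]
orientation: [-0.001, 0.044, 0.999, -0.0]
wrist_force: [-0.3, 0.7, -2.7]
finger_gap: 0.017
grip_force: 78.5
```

Emit:
jog_arm(increments=[[[0,0,0.008,0,0,0,255],[0,0,0.008,0,0,0,255],[0,0,0.008,0,0,0,255],[0,0,0,0,0,0,255]]])

```text
clock: 14.35
tcp_pos: [0.5619, 0.1512, 0.2457]
orientation: [-0.0, 0.044, 0.999, -0.0]
wrist_force: [0.3, 0.6, -4.7]
finger_gap: 0.0169
grip_force: 78.5
```

Emit:
jog_arm(increments=[[[0,0,0.008,0,0,0,255],[0,0,0.008,0,0,0,255],[0,0,0.008,0,0,0,255],[0,0,0.006,0,0,0,255],[0,0,0,0,0,0,255]]])

```text
clock: 14.85
tcp_pos: [0.5619, 0.1512, 0.2382]
orientation: [-0.0, 0.044, 0.999, -0.0]
wrist_force: [-1.0, -0.0, -3.7]
finger_gap: 0.017
grip_force: 78.5
```

Emit:
jog_arm(increments=[[[0,0,0.004,0,0,0,255],[0,0,0.004,0,0,0,255],[0,0,0.004,0,0,0,255],[0,0,0,0,0,0,255]]])

```text
clock: 15.25
tcp_pos: [0.562, 0.1512, 0.2354]
orientation: [-0.0, 0.044, 0.999, -0.0]
wrist_force: [0.5, -0.3, -4.6]
finger_gap: 0.0169
grip_force: 78.4
```

Emit:
jog_arm(increments=[[[0,0,0.004,0,0,0,255],[0,0,0.004,0,0,0,255],[0,0,0,0,0,0,255]]])

```text
clock: 15.55
tcp_pos: [0.5623, 0.1512, 0.2342]
orientation: [0.001, 0.044, 0.999, 0.0]
wrist_force: [-0.5, 0.3, 0.8]
finger_gap: 0.017
grip_force: 79.3
```

Emit:
jog_arm(increments=[[[0,0,0.004,0,0,0,255],[0,0,0,0,0,0,255]]])

```text
clock: 15.75
tcp_pos: [0.5624, 0.1513, 0.2339]
orientation: [0.001, 0.044, 0.999, 0.0]
wrist_force: [-1.8, -0.5, 6.3]
finger_gap: 0.0164
grip_force: 80.0
```

Emit:
jog_arm(increments=[[[0,0,0.001,0,0,0.014,255],[0,0,0,0,0,0.014,255],[0,0,0,0,0,0.014,255],[0,0,0,0,0,0.014,255]]])

```text
clock: 16.15
tcp_pos: [0.5622, 0.1514, 0.2335]
orientation: [0.001, 0.133, 0.991, 0.0]
wrist_force: [-1.9, -0.3, 3.0]
finger_gap: 0.0167
grip_force: 79.4
```

Emit:
jog_arm(increments=[[[0,0,0,0,0,0.014,255],[0,0,0,0,0,0.014,255],[0,0,0,0,0,0.014,255],[0,0,0,0,0,0.014,255]]])

```text
clock: 16.55
tcp_pos: [0.5621, 0.1515, 0.2318]
orientation: [-0.0, 0.219, 0.976, 0.0]
wrist_force: [0.8, 0.8, -3.6]
finger_gap: 0.0167
grip_force: 78.4
```

```bash
python3 - <<'E'
from h import *
np.set_printoptions(precision=4,suppress=True)
need((.562,.1508,.225),np.radians(155))
E
```

```text
t 16.55 tcp [0.5621 0.1515 0.2318] yaw 154.67663815498108 q6 0.5670802272950252 gap 0.01667933951269804 F [ 0.8416  0.8125 -3.6438] M [ 0.3018 -0.2008  0.0202]
shift [-0.0007 -0.0028  0.0271] turn [ 0.0001 -0.0001 -0.0018]
```

It has dropped onto the flats. I feed it down to the washer.

Emit:
jog_arm(increments=[[[0,0,0.004,0,0,0,255],[0,0,0.004,0,0,0,255],[0,0,0.004,0,0,0,255],[0,0,0.004,0,0,0,255],[0,0,0,0,0,0,255]]])

```text
clock: 17.05
tcp_pos: [0.5621, 0.1514, 0.2281]
orientation: [-0.0, 0.218, 0.976, 0.0]
wrist_force: [0.7, 1.8, -4.1]
finger_gap: 0.0167
grip_force: 78.3
```

Emit:
jog_arm(increments=[[[0,0,0.004,0,0,0,255],[0,0,0.004,0,0,0,255],[0,0,0,0,0,0,255]]])

```text
clock: 17.35
tcp_pos: [0.5621, 0.1514, 0.2262]
orientation: [0.0, 0.218, 0.976, 0.0]
wrist_force: [1.6, 2.1, -2.7]
finger_gap: 0.0169
grip_force: 78.3
```

Emit:
jog_arm(increments=[[[0,0,0.004,0,0,0,255],[0,0,0.004,0,0,0,255],[0,0,0,0,0,0,255]]])

```text
clock: 17.65
tcp_pos: [0.5623, 0.1514, 0.2254]
orientation: [0.001, 0.218, 0.976, 0.0]
wrist_force: [0.6, 1.5, 5.0]
finger_gap: 0.0167
grip_force: 79.6
```

```bash
python3 - <<'E'
from h import *
np.set_printoptions(precision=4,suppress=True)
need((.562,.1508,.225),np.radians(155))
E
```

```text
t 17.65 tcp [0.5623 0.1514 0.2254] yaw 154.78293353776783 q6 0.5652199662362909 gap 0.016710854025465623 F [0.6473 1.5381 4.9992] M [0.6425 0.177  0.0052]
shift [ 0.     -0.0025  0.0016] turn [ 0.0003  0.0004 -0.0012]
```

Contact with the washer at z 0.2254, 8.6 mm below first touch, so it is fully home. Now I turn clockwise.

Emit:
jog_arm(increments=[[[0,0,0,0,0,0,255],[0,0,0,0,0,0.02,255],[0,0,0,0,0,0.02,255],[0,0,0,0,0,0.02,255],[0,0,0,0,0,0.02,255]]])

```text
clock: 18.15
tcp_pos: [0.5625, 0.1516, 0.2254]
orientation: [0.001, 0.34, 0.94, 0.001]
wrist_force: [-0.8, 3.0, 5.0]
finger_gap: 0.0171
grip_force: 79.9
```

```bash
cat > n.py <<'E'
from h import *
np.set_printoptions(precision=4,suppress=True)
need((.562,.1508,.225),np.radians(155))
E
python3 n.py
```

```text
t 18.15 tcp [0.5625 0.1516 0.2254] yaw 140.2593480915248 q6 0.8188426474338678 gap 0.017087588235150063 F [-0.7896  2.9941  5.0137] M [0.8161 0.1959 0.1062]
shift [-0.0006 -0.0036  0.0017] turn [ 0.0005  0.0004 -0.0819]
```

Emit:
jog_arm(increments=[[[0,0,0,0,0,0.02,255],[0,0,0,0,0,0.02,255]]])

```text
clock: 18.35
tcp_pos: [0.5625, 0.1516, 0.2254]
orientation: [0.001, 0.398, 0.917, 0.001]
wrist_force: [-1.1, 3.1, 5.7]
finger_gap: 0.0167
grip_force: 79.8
```

```bash
python3 n.py
```

```text
t 18.35 tcp [0.5625 0.1516 0.2254] yaw 133.05993877018463 q6 0.9444893393336099 gap 0.016723150182724536 F [-1.1145  3.1261  5.722 ] M [0.7511 0.2294 0.1695]
shift [-0.0009 -0.0035  0.0017] turn [ 0.0005  0.0004 -0.1219]
```

Emit:
jog_arm(increments=[[[0,0,0,0,0,0.02,255],[0,0,0,0,0,0.02,255]]])

```text
clock: 18.55
tcp_pos: [0.5625, 0.1515, 0.2254]
orientation: [0.001, 0.455, 0.89, 0.001]
wrist_force: [-0.7, 2.7, 5.5]
finger_gap: 0.0171
grip_force: 79.8
```

```bash
python3 n.py
```

```text
t 18.55 tcp [0.5625 0.1515 0.2254] yaw 125.85642274923646 q6 1.070190530800831 gap 0.017147606506156387 F [-0.7442  2.7387  5.5025] M [0.6849 0.2106 0.1667]
shift [-0.0013 -0.0032  0.0017] turn [ 0.0005  0.0004 -0.1619]
```

Emit:
jog_arm(increments=[[[0,0,0,0,0,0.02,255],[0,0,0,0,0,0.02,255]]])

```text
clock: 18.75
tcp_pos: [0.5625, 0.1515, 0.2254]
orientation: [0.001, 0.51, 0.86, 0.001]
wrist_force: [-0.4, 2.5, 4.8]
finger_gap: 0.0166
grip_force: 79.8
```

```bash
python3 n.py
```

```text
t 18.75 tcp [0.5625 0.1515 0.2254] yaw 118.65559542548235 q6 1.1958562362969096 gap 0.016624004518897867 F [-0.4057  2.4687  4.8009] M [0.7093 0.2218 0.1307]
shift [-0.0016 -0.0029  0.0016] turn [ 0.0005  0.0003 -0.2019]
```

Emit:
jog_arm(increments=[[[0,0,0,0,0,0.02,255],[0,0,0,0,0,0.02,255]]])

```text
clock: 18.95
tcp_pos: [0.5624, 0.1515, 0.2254]
orientation: [0.001, 0.563, 0.826, 0.001]
wrist_force: [-1.5, 1.9, 5.6]
finger_gap: 0.0169
grip_force: 79.9
```

```bash
python3 n.py
```

```text
t 18.95 tcp [0.5624 0.1515 0.2254] yaw 111.4562525134151 q6 1.3215043319580364 gap 0.016866303960577585 F [-1.4756  1.875   5.6244] M [0.7121 0.2003 0.1784]
shift [-0.002  -0.0026  0.0017] turn [ 0.0006  0.0003 -0.2419]
```

Emit:
jog_arm(increments=[[[0,0,0,0,0,0.02,255],[0,0,0,0,0,0.02,255]]])

```text
clock: 19.15
tcp_pos: [0.5624, 0.1515, 0.2254]
orientation: [0.001, 0.614, 0.79, 0.001]
wrist_force: [-0.7, 3.0, 5.6]
finger_gap: 0.0168
grip_force: 80.1
```

```bash
python3 n.py
```

```text
t 19.15 tcp [0.5624 0.1515 0.2254] yaw 104.30931126924882 q6 1.446336129331237 gap 0.016767595964918964 F [-0.7462  3.0242  5.5721] M [0.6141 0.1679 0.5554]
shift [-0.0023 -0.0023  0.0016] turn [ 0.0005  0.0003 -0.2816]
```

Clear torque step to 0.56 N m: it has seated. I turn on a little.

Emit:
jog_arm(increments=[[[0,0,0,0,0,0.014,255],[0,0,0,0,0,0.014,255]]])

```text
clock: 19.35
tcp_pos: [0.5624, 0.1515, 0.2254]
orientation: [0.001, 0.647, 0.762, 0.001]
wrist_force: [-1.1, 2.5, 5.3]
finger_gap: 0.0168
grip_force: 80.1
```

```bash
python3 n.py
```

```text
t 19.35 tcp [0.5624 0.1515 0.2254] yaw 99.32357092967766 q6 1.5333801955111497 gap 0.016832416253251756 F [-1.0762  2.4988  5.3183] M [0.6089 0.2074 0.6362]
shift [-0.0025 -0.0019  0.0017] turn [ 0.0005  0.0003 -0.3093]
```

Emit:
jog_arm(increments=[[[0,0,0,0,0,0,255],[0,0,0,0,0,0,255],[0,0,-0.004,0,0,-0.01,255],[0,0,-0.004,0,0,-0.007,255],[0,0,0,0,0,0,255]]])

```text
clock: 19.85
tcp_pos: [0.5622, 0.1514, 0.2255]
orientation: [-0.0, 0.627, 0.779, -0.0]
wrist_force: [2.4, 3.4, -5.5]
finger_gap: 0.0169
grip_force: 78.6
```

```bash
python3 n.py
```

```text
t 19.85 tcp [0.5622 0.1514 0.2255] yaw 102.4026377216786 q6 1.4793596501815391 gap 0.01687748570359098 F [ 2.4076  3.4026 -5.5171] M [ 0.9331 -0.7038  0.0331]
shift [-0.002  -0.0013  0.0022] turn [-0.0001 -0.0001 -0.2922]
```

Emit:
jog_arm(increments=[[[0,0,-0.008,0,0,0,255],[0,0,-0.012,0,0,0,255],[0,0,-0.016,0,0,0,255],[0,0,-0.02,0,0,0,255],[0,0,-0.02,0,0,0,255]]])

```text
clock: 20.35
tcp_pos: [0.5613, 0.1505, 0.2452]
orientation: [-0.0, 0.627, 0.779, -0.001]
wrist_force: [-0.9, 0.3, -4.1]
finger_gap: 0.0167
grip_force: 81.2
```

Emit:
jog_arm(increments=[[[0,0,-0.03,0,0,0,255],[0,0,-0.04,0,0,0,255],[0,0,-0.04,0,0,0,255],[0,0,-0.04,0,0,0,255],[0,0,-0.04,0,0,0,255],[0,0,-0.04,0,0,0,255],[0,0,-0.04,0,0,0,255],[0,0,-0.04,0,0,0,255],[0,0,-0.02,0,0,0,255],[0,0,0,0,0,-0.04,255],[0,0,0,0,0,-0.04,255],[0,0,0,0,0,-0.04,255],[0,0,0,0,0,-0.04,255],[0,0,0,0,0,-0.04,255],[0,0,0,0,0,-0.04,255],[0,0,0,0,0,-0.04,255],[0,0,0,0,0,-0.04,255],[0,0,0,0,0,-0.04,255],[0,0,0,0,0,-0.04,255]]])

```text
clock: 22.25
tcp_pos: [0.562, 0.1512, 0.3277]
orientation: [-0.0, 0.046, 0.999, -0.0]
wrist_force: [-0.4, 0.8, -3.2]
finger_gap: 0.0168
grip_force: 81.2
```

```bash
python3 - <<'E'
from h import *
np.set_printoptions(precision=4,suppress=True)
need((.5475,-.2455,.33),np.radians(175))
# hole localisation now that the arm is away: fit dark ellipse
from itertools import product
T=cam('top');S=cam('scene')
for n,c,(x0,x1,y0,y1) in(('top',T,(385,420,222,254)),('scene',S,(222,254,250,275))):
    g=cv2.cvtColor(c['pixels'],cv2.COLOR_RGB2GRAY)[y0:y1,x0:x1]; t,_=cv2.threshold(g,0,1,cv2.THRESH_OTSU)
    m=(g<t).astype(np.uint8); k,l,s,ce=cv2.connectedComponentsWithStats(m); i=l[(y1-y0)//2,(x1-x0)//2]
    cs=max(cv2.findContours((l==i).astype(np.uint8),0,1)[0],key=len); e=cv2.fitEllipse(cs); u=np.array(e[0])+[x0,y0]; print(n,u,e[1],atz(c,u,.055))
a=np.linspace(0,6.2832,100)
o=np.zeros((600,800,3),np.uint8)
for i,(c,x0,y0) in enumerate(((S,212,225),(T,377,205))):
    im=cv2.resize(c['pixels'][y0:y0+75,x0:x0+50,::-1],None,fx=8,fy=8,interpolation=cv2.INTER_CUBIC)
    q=np.array([proj(c,(.547+.02*np.cos(t),-.2445+.02*np.sin(t),.055)) for t in a])
    cv2.polylines(im,[((q-[x0,y0]+.5)*8).astype(int)],1,(0,255,0),1); o[:,400*i:400*i+400]=im
cv2.imwrite('pics/h6.png',o)
E
```

```text
t 22.25 tcp [0.562  0.1512 0.3277] yaw 174.6910395836073 q6 0.2176750072741247 gap 0.016828598683581743 F [-0.3523  0.8175 -3.2428] M [-0.0148  0.033  -0.0473]
shift [-0.0891 -1.5855 -0.0089] turn [-0.0001 -0.0001 -0.0017]
top [400.8082 237.0411] (15.83869743347168, 17.810354232788086) [ 0.549  -0.2444  0.055 ]
scene [238.6747 263.9336] (9.355876922607422, 16.518157958984375) [ 0.5484 -0.2395  0.055 ]
```

View pics/h6.png

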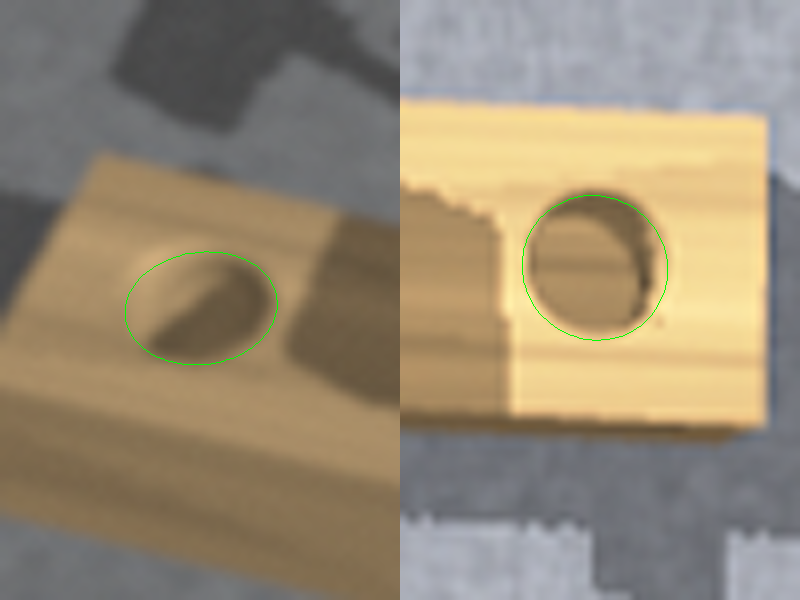

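The overlay on the hole agrees to about 1 mm, and the position where the wrench stood (0.548,-0.246) fits too. I target (0.5477,-0.2455).

Emit:
jog_arm(increments=[[[-0.0045,-0.04,0,0,0,0,255],[-0.0045,-0.08,0,0,0,0,255],[-0.0045,-0.08,0,0,0,0,255],[-0.0045,-0.08,0,0,0,0,255],[-0.0045,-0.08,0,0,0,0,255],[-0.0045,-0.08,0,0,0,0,255],[-0.0045,-0.08,0,0,0,0,255],[-0.0045,-0.08,0,0,0,0,255],[-0.0045,-0.08,0,0,0,0,255],[-0.0045,-0.08,0,0,0,0,255],[-0.0045,-0.08,0,0,0,0,255],[-0.0045,-0.08,0,0,0,0,255],[-0.0045,-0.08,0,0,0,0,255],[-0.0045,-0.08,0,0,0,0,255],[-0.0045,-0.08,0,0,0,0,255],[-0.0045,-0.08,0,0,0,0,255],[-0.0045,-0.08,0,0,0,0,255],[-0.0045,-0.08,0,0,0,0,255],[-0.0045,-0.08,0,0,0,0,255],[-0.0045,-0.08,0,0,0,0,255]]])

```text
clock: 24.35
tcp_pos: [0.5458, -0.2406, 0.3278]
orientation: [-0.0, 0.05, 0.999, -0.0]
wrist_force: [0.7, -0.5, -3.9]
finger_gap: 0.0172
grip_force: 81.2
```

Emit:
jog_arm(increments=[[[0,-0.023,0.05,0,0,0,255],[0,0,0.06,0,0,0,255],[0,0,0.06,0,0,0,255],[0,0,0.06,0,0,0,255],[0,0,0.06,0,0,0,255],[0,0,0.06,0,0,0,255],[0,0,0.06,0,0,0,255],[0,0,0.06,0,0,0,255],[0,0,0.06,0,0,0,255],[0,0,0.05,0,0,0,255],[0,0,0.02,0,0,0,255],[0,0,0,0,0,0,255]]])

```text
clock: 25.55
tcp_pos: [0.5451, -0.2444, 0.1768]
orientation: [-0.001, 0.049, 0.999, 0.0]
wrist_force: [-0.2, 1.0, -3.4]
finger_gap: 0.0171
grip_force: 81.1
```

```bash
python3 - <<'E'
from h import *
np.set_printoptions(precision=4,suppress=True)
need((.5477,-.2455,.108),np.radians(175))
E
```

```text
t 25.55 tcp [ 0.5451 -0.2444  0.1768] yaw 174.37089759589713 q6 -0.457465365774345 gap 0.017099598239494158 F [-0.2205  0.9854 -3.39  ] M [-0.0206  0.052   0.0137]
shift [-0.0111 -0.0037  0.275 ] turn [ 0.0003 -0.0005 -0.0035]
```

Emit:
jog_arm(increments=[[[-0.01,-0.004,0,0,0,-0.003,255],[0,0,0.02,0,0,0,255],[0,0,0.02,0,0,0,255],[0,0,0.016,0,0,0,255],[0,0,0.016,0,0,0,255],[0,0,0.012,0,0,0,255],[0,0,0.012,0,0,0,255],[0,0,0.012,0,0,0,255],[0,0,0.012,0,0,0,255],[0,0,0,0,0,0,255]]])

```text
clock: 26.55
tcp_pos: [0.5479, -0.2459, 0.1473]
orientation: [-0.0, 0.044, 0.999, 0.0]
wrist_force: [0.2, -0.1, -4.0]
finger_gap: 0.0168
grip_force: 81.3
```

```bash
python3 - <<'E'
from h import *
np.set_printoptions(precision=4,suppress=True)
need((.5477,-.2455,.108),np.radians(175))
E
```

```text
t 26.55 tcp [ 0.5479 -0.2459  0.1473] yaw 174.93394319457187 q6 -0.46702323082499847 gap 0.016784170809950424 F [ 0.2119 -0.0993 -4.0194] M [ 0.0194  0.0476 -0.0598]
shift [0.0009 0.0015 0.1571] turn [ 0.0001 -0.0002 -0.0004]
```

In the hole without any force. I lower it to just above the floor, then settle it.

Emit:
jog_arm(increments=[[[0,0,0.016,0,0,0,255],[0,0,0.016,0,0,0,255],[0,0,0.016,0,0,0,255],[0,0,0.016,0,0,0,255],[0,0,0.016,0,0,0,255],[0,0,0.016,0,0,0,255],[0,0,0.016,0,0,0,255],[0,0,0.016,0,0,0,255],[0,0,0.008,0,0,0,255],[0,0,0,0,0,0,255]]])

```text
clock: 27.55
tcp_pos: [0.548, -0.2459, 0.1134]
orientation: [-0.0, 0.044, 0.999, 0.0]
wrist_force: [0.9, 0.3, -2.6]
finger_gap: 0.0167
grip_force: 81.3
```

Emit:
jog_arm(increments=[[[0,0,0.004,0,0,0,255],[0,0,0.004,0,0,0,255],[0,0,0,0,0,0,255]]])

```text
clock: 27.85
tcp_pos: [0.5482, -0.2461, 0.1118]
orientation: [0.0, 0.044, 0.999, -0.0]
wrist_force: [0.1, 0.3, -3.4]
finger_gap: 0.0168
grip_force: 81.3
```

Emit:
jog_arm(increments=[[[0,0,0.003,0,0,0,255],[0,0,0.003,0,0,0,255],[0,0,0,0,0,0,255]]])

```text
clock: 28.15
tcp_pos: [0.5481, -0.2461, 0.1102]
orientation: [-0.0, 0.044, 0.999, 0.0]
wrist_force: [-0.2, 0.7, -4.0]
finger_gap: 0.0168
grip_force: 81.3
```

Emit:
jog_arm(increments=[[[0,0,0.004,0,0,0,255],[0,0,0.003,0,0,0,255],[0,0,0,0,0,0,255]]])

```text
clock: 28.45
tcp_pos: [0.5482, -0.2461, 0.1086]
orientation: [0.0, 0.044, 0.999, -0.0]
wrist_force: [-0.2, -0.4, -2.5]
finger_gap: 0.0171
grip_force: 81.4
```

Emit:
jog_arm(increments=[[[0,0,0.003,0,0,0,255],[0,0,0,0,0,0,255]]])

```text
clock: 28.65
tcp_pos: [0.5484, -0.2462, 0.1085]
orientation: [0.0, 0.044, 0.999, -0.0]
wrist_force: [-1.1, 0.4, 2.6]
finger_gap: 0.0168
grip_force: 82.2
```

On the floor, softly. I release gradually, then rise.

Emit:
jog_arm(increments=[[[0,0,0,0,0,0,255],[0,0,0,0,0,0,255],[0,0,0,0,0,0,190],[0,0,0,0,0,0,180],[0,0,0,0,0,0,170],[0,0,0,0,0,0,150],[0,0,0,0,0,0,120],[0,0,0,0,0,0,80],[0,0,0,0,0,0,60],[0,0,0,0,0,0,60],[0,0,0,0,0,0,60]]], force=20)

```text
clock: 29.75
tcp_pos: [0.5482, -0.2461, 0.1078]
orientation: [0.0, 0.044, 0.999, -0.0]
wrist_force: [-0.0, -1.1, 0.5]
finger_gap: 0.0655
grip_force: 0.0
```

Emit:
jog_arm(increments=[[[0,0,-0.02,0,0,0,60],[0,0,-0.04,0,0,0,60],[0,0,-0.06,0,0,0,60],[0,0,-0.06,0,0,0,60],[0,0,-0.06,0,0,0,60],[0,0,-0.06,0,0,0,60],[0,0,-0.06,0,0,0,60],[0,0,-0.06,0,0,0,60],[0,0,-0.06,0,0,0,60],[0,0,-0.06,0,0,0,60],[0,0,-0.06,0,0,0,60],[0,0,0,0,0,0,60],[0,0,0,0,0,0,60],[0,0,0,0,0,0,60],[0,0,0,0,0,0,60]]])

```text
clock: 31.25
tcp_pos: [0.5478, -0.2458, 0.2569]
orientation: [-0.001, 0.044, 0.999, 0.0]
wrist_force: [-0.2, 0.5, 0.1]
finger_gap: 0.0654
grip_force: 0.0
```

```bash
python3 - <<'E'
from h import *
c=cam('scene');cv2.imwrite('pics/f7.png',cv2.resize(c['pixels'][130:400,140:500,::-1],None,fx=2,fy=2))
print(env.get_state()['finger_gap'],env.get_state()['tcp_pos'])
E
```

```text
0.06534507827548475 [ 0.54781242 -0.24585843  0.25691883]
```

View pics/f7.png

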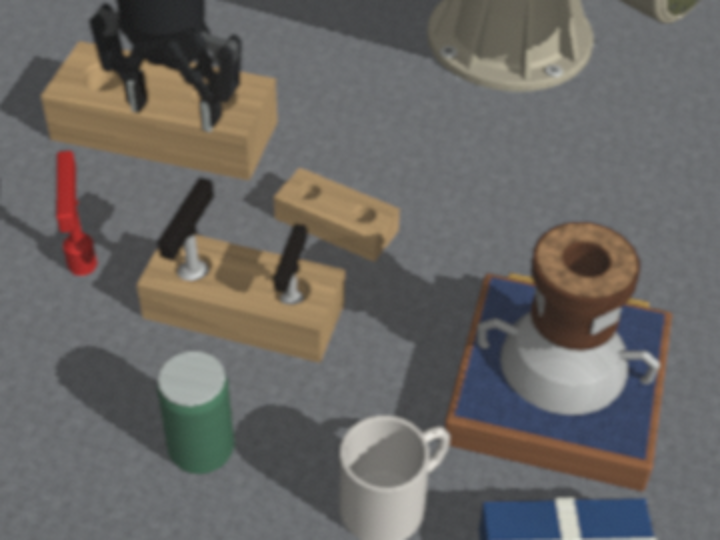

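The tall wrench stands upright in its own hole (crop about (190,235)), the gripper is clear above it, and the other things are where they were. I hand in the job.

```bash
python3 -c "
from workcell import ticket
print(ticket.hand_in())"
```

```text
the job is handed in; nothing more can be done
None
```

I tightened the nut to about 0.64 N m, put the tall wrench back upright in its own hole and let go, left the other things where they were, and handed the job in at about 31 s; no verdict came back.

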